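Seat the five-tooth row comb in a growing tray and lock it

ROBOT

A 6-joint arm with a two-finger parallel gripper is mounted at the origin on the work surface. World frame = base frame: x ahead of the robot, y to its left, z up, the work surface at z = 0. Lengths are in mm, angles in rad, forces in N, time in s.
With the tool pointing down it reaches from about 300 to 775 mm from the base axis. Payload 14.6 kg.
Tool frame: the origin (TCP) lies on the mounting face of the last link; the fingertips stand 199 mm ahead of it and the grasp point (between the pads) lies 180 mm ahead of it; z points along the fingers, x is the direction in which the jaws open and shut, and the axes are right-handed (so a half turn about z gives the same grasp; the last joint's range is limited). The gripper opens to 94 mm and grips with 3 to 60 N. Pads are 16 mm wide; open, the fingers measure 119 mm over their backs; the gripper's body (75 mm by 177 mm) begins 78 mm behind the grasp point.
Start: joints at [-1.239, 0.3, 1.521, -0, 1.321, -0.067], TCP at [213.565, -506.834, 404.646] pointing down, gripper open.
Joint ranges: [-3.03, 3.03], [-0.79, 2.21], [0.23, 2.52], [-1.04, 4.18], [0, 3.07], [-2.55, 2.55]. Speed limits (rad/s): [2.22, 2.22, 2.57, 3.14, 3.14, 3.14].

INTERFACE

Orientations are given as a rotation vector (axis times angle).
In Python, from bench import env gives the robot as it stands.
- The arm moves only by the tool step_arm, never from a script. Its argument "commands" is a list of rows, each an object of numbers: "x", "y", "z": the shift along the tool's x, y, z in cm; "ax", "ay", "az": the turn, a rotation vector about the tool's x, y, z in rad; "fingers": the closure, from -1 (fully open) to 1 (shut). A call has 1 to 10 rows; each row is the pose to reach, as a shift and turn from the pose commanded when the call began, along the tool's axes at that moment; what a row does not reach only later rows make up. A row lasts 1/10 s, in which the tool goes at most 50 mm and 8.59 degrees, less where a joint would pass 70% of its speed; a pose out of reach is approached as far as the arm can. A call with a gripper value outside its range is refused whole. The fingers move at their own pace and stop on an object; "force" is the grip in N (left out, the last holds). Time passes only in rows, so rows that repeat a pose let the fingers close. It gives the time, the measured TCP pose, the force and the opening at its end, in the units of the state.
- env.get_state(): the state, without advancing time (a new reading comes with each control period).
- env.grab_frame(name): name is "scene" or "side" or "wrist"; returns a dict with "pixels" (480x640x3 uint8, red, green, blue), "intrinsics" (3x3 intrinsics, pixels), "camera_from_world" (4x4, takes a point from world to camera coordinates). Camera axes: x right, y down, z forward; pixel columns grow to the right and rows downward; lengths in mm; the calibration is good to about 2 mm. A picture is of the moment at which its call begins. There is no depth.
- env.hand_in(): hands the job in, once; it reports no verdict.
Trained networks look in a picture, given as the dict that the camera call returned (one of the last four; its "shot" number tells which), for a name from the list of things; names that differ only in an ending like _2 or _b are one class to them, and where a whole thing is asked for, a point or a joint stands for the part that bears it (a point fixed in the world has none). Each returns a list of dicts, best first, with "confidence" (0 to 1); they miss things now and then, are a little off and sometimes report something else, mostly with a low value. They report only what shows in the picture. A call takes as long as a camera call. They do not tell look-alikes from the thing itself.
- env.look_for(picture, thing): "at" ([x, y, z] in mm, in world coordinates, good to about 4 mm: the middle of the surface that is visible of it).
- env.cut_out(picture, thing): "region" (480x640 bool, what is visible of it).
The state is a dict: "time": time; "joint_pos": joint angles; "joint_velocities": joint speeds; "tau": joint torques, N m; "position": TCP position; "eef_rot": TCP orientation; "ft_force": force on the tool from outside, world axes, zero at the start; "torque": the same for the moment, N m; "opening": finger opening in mm.
Only numpy, scipy, OpenCV 4.12 (cv2) and the standard library are available. Lean on these libraries where they do the work, as an engineer would, in place of code of your own. Each camera call takes 0.05 s, during which the arm holds its last target. There are 200 camera calls.

TASK

Take the five-toothed row comb out of its cradle and fit it into the slotted bar on the growing tray, every tooth in its own slot, pressed down until its spine sits flush on the bar; feel for the slots gently and never lean hard on the bar. Then swing the tray's steel keeper all the way round over the end of the comb and let go. Leave the four-toothed comb, the cup, the jar and the snips where they are.

Things in the scene. Friction and masses are not known exactly. Their poses are not given: they have to be found in the camera images.
- comb: Grey plastic comb, 0.08-0.17 kg, standing teeth down in one of two like plywood cradles (which one varies). Spine 14 (x) x 130 (y) x 18 (z) mm; origin at the centre of the spine's underside; z up, y along the tooth row. Same either way round. In the cradle the spine's ends rest 32 mm above the table between cheeks rising 14 mm higher; it lifts straight out.
- comb_tip (a point): Centre of the end of the comb's middle tooth, 22 mm below the comb's origin. Five teeth hang from the spine at y = -44, -22, 0, 22, 44 mm, each 14 (x) x 6 (y) mm, 22 mm long, with plain square ends.
- comb_fin (a point): Top centre of the comb's grip fin, 54 mm above the comb's origin. The fin stands on the middle of the spine: 14 (x) x 40 (y) x 36 (z) mm.
- spare_comb: The other grey comb, not wanted: same spine, four wider-spaced teeth, fin 80 mm long (y) instead of 40. Stands in the other cradle. Leave alone (within 30 mm). Origin and axes as for the comb.
- tray: Fixed black growing tray 200 (x) x 280 (y) x 50 (z) mm with a brown pad up to 35 mm. Origin: centre of its underside, on the table; z up. A rigid aluminium slotted bar 44 (x) x 150 (y) mm lies along its y on packing. Comb seated: its spine's underside rests on the bar's flat top, a hard stop. More than 35 N between comb and tray, bar or keeper is damage.
- bed (a point): Nominal middle of the slotted bar's top: tray x = y = 0, 62 mm above the table. The bar really lies off this by unmeasured amounts, fixed for the run: up to 10 mm either way along the tray's y, and up to 4 mm higher or lower with its packing. Five sharp-edged slots, 22 mm pitch, 21 (x) x 7.5 (y) mm, middle one at the bar's centre.
- liftbar (a joint): How far (m) the dark lift-out bar inside the slots has been pushed down. At 0 it lies 12 mm below the slotted bar's top; the tooth ends push it down, against friction of about 8 N, to 0.010 when the comb is flush. It stays where it is pushed. Reads 0 at the start; its end stop is 0.012.
- keeper (a joint): Angle (rad) of the flat steel keeper arm, turning level about its pivot. 0: parked, along the tray's +x; grows clockwise from above to its stop at 1.57, along the tray's -y, over the end of the seated comb. Starts at 0 to 0.35, stays where left, needs about 2 N at the peg. Arm 16 mm wide, 7 thick, 70 mm long from the pivot, underside 87 mm above the table (3 to 11 mm over a seated spine).
- keeper_peg (a point): Top end of the round upright steel peg on the keeper arm by which it is moved: 12 mm diameter, 35 mm tall, 35 mm from the pivot; this point is 129 mm above the table.
- keeper_pivot (a point): Point on the keeper's upright turning axis, at the arm's top face: at x = 0, y = 115 mm in the tray's frame, 94 mm above the table.
- cup: Small steel measuring cup, 48 mm wide, 45 mm tall, loose between the cradles and the tray; leave alone (not moved more than 30 mm). Origin: centre of its underside.
- jar: Amber glass jar, 64 mm wide, 90 mm tall; leave alone (30 mm). Origin: centre of its underside.
- snips: Green-handled snips lying flat, 160 mm long; leave alone (30 mm). Origin near its rivet.
There are look-alikes about, which are no part of the job. What is shaped like the comb but red is not meant.

How it is judged:
By the outcome, as a careful person would: the job done as asked, in the order asked, and still so for the second after the job is handed in, with the robot touching nothing.
It also fails if it takes over 72 s, if anything falls off the work surface, if the arm or the gripper's body presses on something with over 40 N, if the wrist force passes 120 N, or if a joint passes its speed limit or range.

## Working session

There is one attempt and no reset: what is moved stays moved. The work goes in short steps, Python scripts to look and compute and a tool call to move; the robot and the scene stay as the last step left them, time stands still between calls to the robot, and variables do not carry over. Pictures are saved under pics/ and viewed, about 8 in all and at most 12, crops included, and the job is handed in when it is done.

Besides the shell and the picture viewer there is one more tool, called as name(argument=value, ...) on one line, values as JSON. step_arm: Moves the arm, as the interface text tells. Its arguments: {"type":"object","properties":{"commands":{"type":"array","items":{"type":"object","properties":{"x":{"type":"number"},"y":{"type":"number"},"z":{"type":"number"},"ax":{"type":"number"},"ay":{"type":"number"},"az":{"type":"number"},"fingers":{"type":"number"}}}},"force":{"type":"number"}},"required":["commands"]}

```bash
mkdir -p pics; cat > h.py <<'E'
import numpy as np, cv2
from scipy.spatial.transform import Rotation as R
from bench import env
def proj(f,p):
    p=np.atleast_2d(p); c=f["camera_from_world"]; q=p@c[:3,:3].T+c[:3,3]; k=q@f["intrinsics"].T
    return k[:,:2]/k[:,2:]
def back(f,uv,z):
    "pixels -> world at height z"
    uv=np.atleast_2d(uv).astype(float); c=f["camera_from_world"]; Rt=c[:3,:3].T; o=-Rt@c[:3,3]
    d=np.c_[uv,np.ones(len(uv))]@np.linalg.inv(f["intrinsics"]).T@Rt.T
    return o+d*((z-o[2])/d[:,2])[:,None]
def save(f,n): cv2.imwrite("pics/"+n,f["pixels"][:,:,::-1])
E
python3 - <<'E'
from h import *
np.set_printoptions(precision=3,suppress=True)
s=env.get_state();print(s)
fs={n:env.grab_frame(n) for n in("scene","side","wrist")}
for n,f in fs.items():
    save(f,n+"0.png");print(n,f["intrinsics"].tolist(),(-f["camera_from_world"][:3,:3].T@f["camera_from_world"][:3,3]))
    for t in ["comb","spare_comb","comb_fin","tray","keeper","keeper_peg","cup","jar","snips"]:
        print(n,t,[(np.round(d["at"]),round(d["confidence"],2)) for d in env.look_for(f,t)][:3])
E
```

```text
{'time': 0.0, 'joint_pos': array([-1.239,  0.3  ,  1.522, -0.   ,  1.321, -0.067]), 'joint_velocities': array([-0.001, -0.001,  0.001, -0.001, -0.001,  0.   ]), 'tau': array([  0.001, -53.18 , -35.273,   0.071,   0.024,  -0.   ]), 'position': array([ 213.557, -506.814,  404.121]), 'eef_rot': array([-2.617,  1.737,  0.001]), 'ft_force': array([0.461, 0.234, 0.156]), 'torque': array([ 0.036, -0.056,  0.012]), 'opening': 94.17696336855255}
scene [[518.6560480227887, 0.0, 304.8550110815135], [0.0, 518.6560480227887, 234.65612083908638], [0.0, 0.0, 1.0]] [1068.312  216.932 1098.744]
scene comb [(array([ 242., -310.,   38.]), 0.78), (array([ 328., -166.,   42.]), 0.77), (array([ 743., -350.,   43.]), 0.68)]
scene spare_comb [(array([ 599., -248.,   59.]), 0.9)]
scene comb_fin [(array([ 744., -352.,   38.]), 0.92), (array([ 457., -231.,   49.]), 0.82), (array([ 323., -165.,   39.]), 0.71)]
scene tray []
scene keeper [(array([532., 310.,  96.]), 0.71)]
scene keeper_peg [(array([532., 314.,  99.]), 0.69)]
scene cup [(array([544., -63.,  27.]), 0.6), (array([533., 213.,  33.]), 0.52), (array([
[... 702 characters left out ...]
5.,  96.]), 0.64)]
side cup [(array([546., -48.,  30.]), 0.76), (array([ 446., -217.,   49.]), 0.23)]
side jar [(array([ 588., -388.,   52.]), 0.85), (array([499., 244.,  41.]), 0.25)]
side snips [(array([ 396., -395.,   11.]), 0.69), (array([ 450., -215.,   48.]), 0.65)]
wrist [[369.1774271597128, 0.0, 325.6035711937522], [0.0, 369.1774271597128, 238.7027329864711], [0.0, 0.0, 1.0]] [ 287.355 -475.516  385.161]
wrist comb [(array([ 244., -326.,   43.]), 0.7)]
wrist spare_comb [(array([ 368., -416.,   12.]), 0.3)]
wrist comb_fin [(array([ 245., -323.,   38.]), 0.66)]
wrist tray []
wrist keeper []
wrist keeper_peg []
wrist cup []
wrist jar []
wrist snips [(array([ 368., -419.,   11.]), 0.66)]
```

View pics/scene0.png

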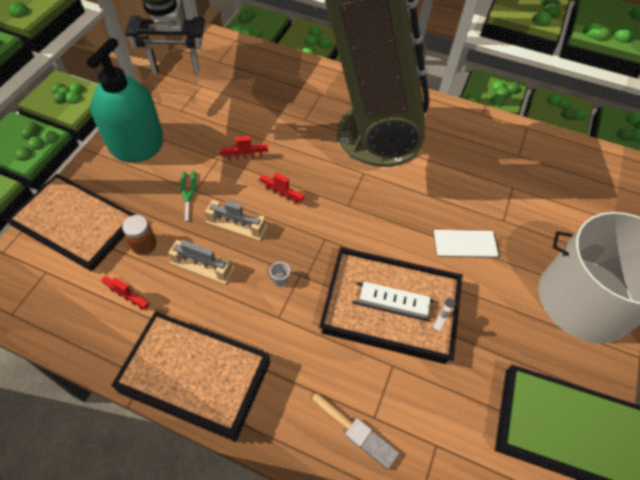

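View pics/side0.png

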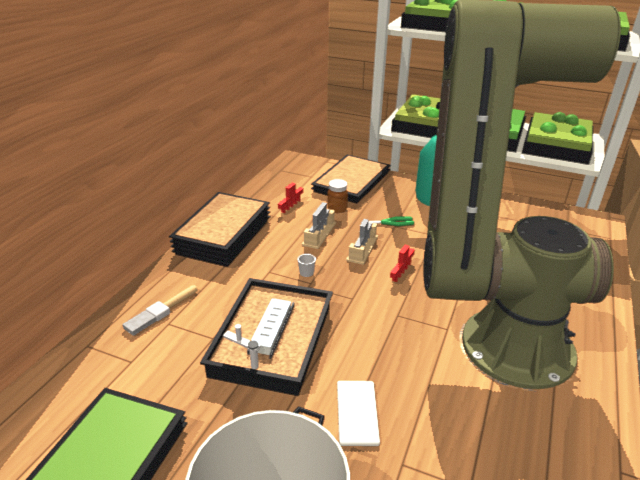

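Scene: the wanted comb (short fin) is near pixel (235,213), the spare comb near (198,255) and the cup at (280,272). The tray centre is about (395,300), the keeper peg about (446,310). Red look-alikes are elsewhere. Next I measure the comb and tray.

```bash
python3 - <<'E'
from h import *
np.set_printoptions(precision=3,suppress=True)
T=env.get_state();print(R.from_rotvec(T["eef_rot"]).as_matrix())
for n in("scene","side"):
    f=env.grab_frame(n)
    for d in env.cut_out(f,"tray")[:2]:
        m=d["region"].astype(np.uint8)
        c=max(cv2.findContours(m,0,1)[0],key=cv2.contourArea)
        print(n,"tray",round(d["confidence"],2),m.sum(),cv2.approxPolyDP(cv2.convexHull(c),6,True)[:,0].tolist())
        q=cv2.approxPolyDP(cv2.convexHull(c),6,True)[:,0]; print(back(f,q,50)[:,:2])
    for t,z in(("comb",50),("comb_fin",50),("keeper",91),("spare_comb",50)):
        for d in env.cut_out(f,t)[:4]:
            m=d["region"]; uv=np.argwhere(m)[:,::-1]; p=back(f,uv,z)[:,:2]; c=p.mean(0)
            w,v=np.linalg.eigh(np.cov((p-c).T)); col=f["pixels"][m].mean(0)
            print(n,t,round(d["confidence"],2),m.sum(),c,v[:,1],np.sqrt(w),col)
    im=f["pixels"]
    # dark/bright view crops
    u0,v0,u1,v1={"scene":(150,180,490,380),"side":(190,180,430,400)}[n]
    save({"pixels":cv2.resize(im[v0:v1,u0:u1],None,fx=2.3,fy=2.3,interpolation=3)},n+"c.png")
E
```

```text
[[ 0.388 -0.922 -0.   ]
 [-0.922 -0.388  0.   ]
 [-0.     0.    -1.   ]]
scene tray 0.69 12071 [[339, 248], [462, 274], [453, 359], [441, 363], [321, 333]]
[[441.459  44.808]
 [389.832 329.965]
 [596.375 363.826]
 [615.051 343.142]
 [656.266  88.955]]
scene comb 0.77 600 [ 252.502 -307.702] [-0.503  0.864] [18.168 31.918] [130.312  34.555  27.785]
scene comb 0.7 655 [ 331.207 -159.824] [0.284 0.959] [14.056 34.822] [164.243  45.431  36.122]
scene comb 0.65 325 [ 440.527 -371.162] [-0.874 -0.487] [10.937 38.354] [ 85.36  125.418  77.683]
scene comb 0.61 524 [ 745.871 -353.184] [0.167 0.986] [ 6.738 36.693] [177.122  45.166  37.233]
scene comb_fin 0.88 598 [ 745.906 -351.297] [0.172 0.985] [ 7.421 37.024] [175.575  49.612  39.214]
scene comb_fin 0.81 562 [ 251.985 -308.307] [-0.51  0.86] [17.701 31.776] [130.98   32.991  27.064]
scene comb_fin 0.78 552 [ 330.484 -160.593] [0.255 0.967] [13.177 32.737] [165.549  39.821  33.527]
scene comb_fin 0.77 630 [ 455.68  -230.203] [0.046 0.999] [13.554 32.132] [109.817 102.035  95.732]
scene keeper 0.5 301 [526.68  312.933] [-0.987  0.16 ] [ 4.99
[... 506 characters left out ...]
 48.975]
side comb 0.83 260 [ 450.374 -233.195] [-0.192  0.981] [ 8.235 38.937] [136.654 132.615 127.981]
side comb 0.67 369 [ 724.857 -334.599] [-0.206  0.979] [14.533 44.382] [162.209  47.659  41.772]
side comb 0.45 260 [ 381.42  -332.538] [-0.871 -0.491] [12.815 27.03 ] [ 71.427 141.431  78.969]
side comb_fin 0.76 441 [ 313.05  -141.833] [-0.013  1.   ] [ 9.548 45.279] [178.633  56.771  49.274]
side comb_fin 0.6 240 [ 450.446 -234.672] [-0.189  0.982] [ 7.797 37.772] [133.196 129.829 126.121]
side keeper 0.81 410 [526.592 309.317] [-0.956  0.293] [10.26  24.945] [196.383 188.817 181.088]
side spare_comb 0.87 337 [ 594.174 -254.482] [-0.232  0.973] [10.796 41.963] [123.608 119.837 115.472]
```

View pics/scenec.png

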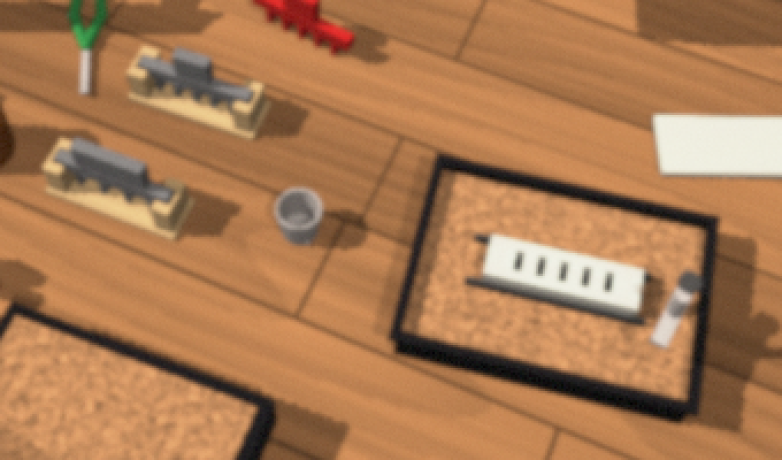

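```bash
cat >> h.py <<'E'
def go(p,yaw):
    "tool-frame shift (cm) and az to reach TCP p pointing down, tool x at yaw; relative to measured pose"
    s=env.get_state(); M=R.from_rotvec(s["eef_rot"]).as_matrix()
    G=np.array([[np.cos(yaw),np.sin(yaw),0],[np.sin(yaw),-np.cos(yaw),0],[0,0,-1]])
    d=M.T@(np.array(p)-s["position"])/10
    print("t",round(s["time"],2),"pos",s["position"].round(1),"shift cm",d.round(2),"turn",R.from_matrix(M.T@G).as_rotvec().round(3))
E
python3 -c "
from h import *
go([455,-300,350],0.0)"
```

```text
t 2.1 pos [ 213.6 -506.8  404.7] shift cm [ -9.69 -30.28   5.47] turn [-0.     0.    -1.172]
```

step_arm(commands=[{"x": -9.7, "y": -30.3, "z": 5.5, "az": -1.17, "fingers": -1}, {"x": -9.7, "y": -30.3, "z": 5.5, "az": -1.17, "fingers": -1}, {"x": -9.7, "y": -30.3, "z": 5.5, "az": -1.17, "fingers": -1}, {"x": -9.7, "y": -30.3, "z": 5.5, "az": -1.17, "fingers": -1}, {"x": -9.7, "y": -30.3, "z": 5.5, "az": -1.17, "fingers": -1}, {"x": -9.7, "y": -30.3, "z": 5.5, "az": -1.17, "fingers": -1}, {"x": -9.7, "y": -30.3, "z": 5.5, "az": -1.17, "fingers": -1}, {"x": -9.7, "y": -30.3, "z": 5.5, "az": -1.17, "fingers": -1}, {"x": -9.7, "y": -30.3, "z": 5.5, "az": -1.17, "fingers": -1}, {"x": -9.7, "y": -30.3, "z": 5.5, "az": -1.17, "fingers": -1}])

```text
invalid input at $.commands[0]: expected keys x, y, z, ax, ay, az, fingers
```

```bash
python3 - <<'E'
from h import *
s=env.get_state();print(s["time"],s["position"],s["eef_rot"],s["joint_pos"])
f=env.grab_frame("wrist");save(f,"w1.png");np.savez("w1.npz",**f)
for d in env.cut_out(f,"comb")[:2]:
    m=d["region"];c=max(cv2.findContours(m.astype(np.uint8),0,1)[0],key=cv2.contourArea)
    print(d["confidence"],m.sum(),cv2.minAreaRect(c),f["pixels"][m].mean(0))
print([(d["at"],d["confidence"]) for d in env.look_for(f,"comb")])
E
```

```text
2.1 [ 213.55975252 -506.83302809  404.65041071] [-2.61743552e+00  1.73741033e+00  1.71507406e-05] [-1.23860770e+00  2.99890253e-01  1.52100123e+00 -1.49146488e-06
  1.32071381e+00 -6.65996099e-02]
0.81 3270 ((138.92437744140625, 108.53556823730469), (28.944561004638672, 149.29058837890625), 80.7538833618164) [190.25902141  39.0587156   34.98562691]
[([240.2, -329.0, 39.9], 0.84)]
```

View pics/w1.png

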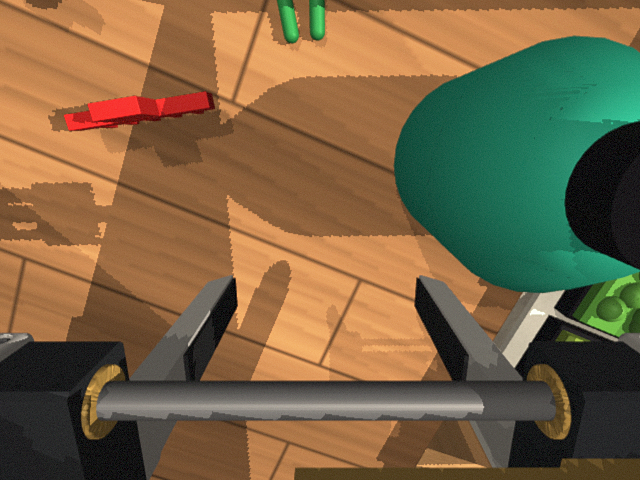

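The move was refused (all keys are needed), so the picture only shows the old view: a red look-alike and the bottle. Sending the move again with all keys.

step_arm(commands=[{"x": -9.7, "y": -30.3, "z": 5.5, "ax": 0, "ay": 0, "az": -1.17, "fingers": -1}, {"x": -9.7, "y": -30.3, "z": 5.5, "ax": 0, "ay": 0, "az": -1.17, "fingers": -1}, {"x": -9.7, "y": -30.3, "z": 5.5, "ax": 0, "ay": 0, "az": -1.17, "fingers": -1}, {"x": -9.7, "y": -30.3, "z": 5.5, "ax": 0, "ay": 0, "az": -1.17, "fingers": -1}, {"x": -9.7, "y": -30.3, "z": 5.5, "ax": 0, "ay": 0, "az": -1.17, "fingers": -1}, {"x": -9.7, "y": -30.3, "z": 5.5, "ax": 0, "ay": 0, "az": -1.17, "fingers": -1}, {"x": -9.7, "y": -30.3, "z": 5.5, "ax": 0, "ay": 0, "az": -1.17, "fingers": -1}, {"x": -9.7, "y": -30.3, "z": 5.5, "ax": 0, "ay": 0, "az": -1.17, "fingers": -1}, {"x": -9.7, "y": -30.3, "z": 5.5, "ax": 0, "ay": 0, "az": -1.17, "fingers": -1}, {"x": -9.7, "y": -30.3, "z": 5.5, "ax": 0, "ay": 0, "az": -1.17, "fingers": -1}])

```text
time: 3.25
position: [455.0, -300.0, 349.7]
eef_rot: [3.141, -0.009, 0.0]
ft_force: [-0.5, -0.1, -0.4]
opening: 94.5
```

```bash
python3 - <<'E'
from h import *
s=env.get_state();print(s["time"],s["position"],s["eef_rot"],s["joint_pos"])
f=env.grab_frame("wrist");save(f,"w2.png");np.savez("w2.npz",**f)
for d in env.cut_out(f,"comb")[:2]:
    m=d["region"];c=max(cv2.findContours(m.astype(np.uint8),0,1)[0],key=cv2.contourArea)
    print(d["confidence"],m.sum(),cv2.minAreaRect(c),f["pixels"][m].mean(0))
print([(d["at"],d["confidence"]) for d in env.look_for(f,"comb")])
E
```

```text
3.25 [ 454.95711587 -299.9866018   349.72399451] [ 3.14146891e+00 -9.31526221e-03  9.94917665e-05] [-6.50141752e-01  3.39633881e-01  1.60129715e+00 -5.31115044e-05
  1.20054481e+00 -6.44192040e-01]
0.87 3458 ((319.0665283203125, 140.9964599609375), (181.1292724609375, 21.303056716918945), 86.9471206665039) [138.90196645 134.68796992 131.33516484]
0.79 1633 ((619.4999389648438, 308.9999694824219), (61.99999237060547, 38.99999237060547), 90.0) [89.22718922 25.62155542 19.10104103]
[([729.4, -374.6, 20.9], 0.97), ([242.3, -311.0, 39.3], 0.9), ([450.5, -226.3, 53.3], 0.68), ([322.1, -169.3, 41.6], 0.64)]
```

View pics/w2.png

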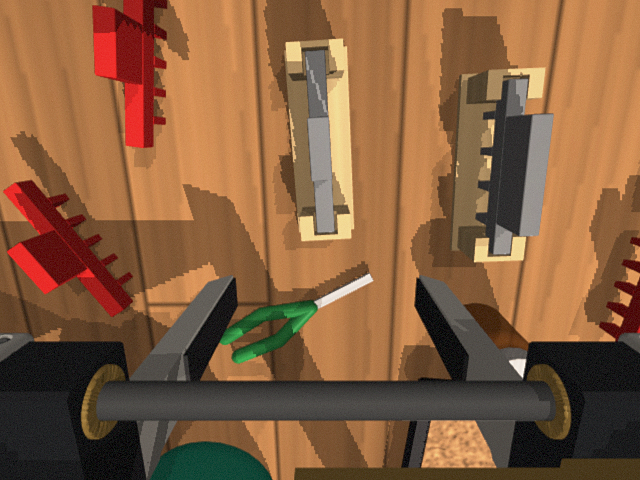

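The comb stands in the left cradle, spine ends about (315,51) and (326,234), fin top (308–331, 117–181). The spare with the long fin is at (515,165), clear by ~140 mm.

```bash
python3 - <<'E'
from h import *
f=np.load("w2.npz")
a=back(f,[[315,51],[325.5,234]],50);print(a,np.linalg.norm(a[1]-a[0]),a.mean(0))
b=back(f,[[308,117],[328,118],[311,181],[331,180]],86);print(b,b.mean(0))
d=a[0]-a[1];yaw=np.arctan2(-d[0],d[1]);print("yaw",yaw)
c=(a.mean(0)+b.mean(0))/2
go([c[0],c[1],32+18+23+180],yaw)
E
```

```text
[[ 448.31552664 -164.91341011   50.        ]
 [ 454.77328209 -295.90054157   50.        ]] 131.14622073537984 [ 451.54440436 -230.40697584   50.        ]
[[ 444.24721554 -209.64300188   86.        ]
 [ 456.84533405 -210.31709947   86.        ]
 [ 445.46092885 -249.79551351   86.        ]
 [ 458.66089913 -249.21920818   86.        ]] [ 451.30359439 -229.74370576   86.        ]
yaw 0.04926080155951205
t 3.4 pos [ 454.8 -300.2  349.8] shift cm [-0.37 -7.01  9.68] turn [ 0.    -0.    -0.054]
```

step_arm(commands=[{"x": -0.37, "y": -7.0, "z": 2, "ax": 0, "ay": 0, "az": -0.054, "fingers": -0.5}, {"x": -0.37, "y": -7.0, "z": 4, "ax": 0, "ay": 0, "az": -0.054, "fingers": -0.5}, {"x": -0.37, "y": -7.0, "z": 6.5, "ax": 0, "ay": 0, "az": -0.054, "fingers": -0.5}, {"x": -0.37, "y": -7.0, "z": 8.5, "ax": 0, "ay": 0, "az": -0.054, "fingers": -0.5}, {"x": -0.37, "y": -7.0, "z": 9.6, "ax": 0, "ay": 0, "az": -0.054, "fingers": -0.5}, {"x": -0.37, "y": -7.0, "z": 9.6, "ax": 0, "ay": 0, "az": -0.054, "fingers": 0.2}, {"x": -0.37, "y": -7.0, "z": 9.6, "ax": 0, "ay": 0, "az": -0.054, "fingers": 1}, {"x": -0.37, "y": -7.0, "z": 9.6, "ax": 0, "ay": 0, "az": -0.054, "fingers": 1}, {"x": -0.37, "y": -7.0, "z": 9.6, "ax": 0, "ay": 0, "az": -0.054, "fingers": 1}, {"x": -0.37, "y": -7.0, "z": 9.6, "ax": 0, "ay": 0, "az": -0.054, "fingers": 1}], force=45)

```text
time: 4.4
position: [451.6, -229.8, 254.2]
eef_rot: [3.14, 0.081, 0.001]
ft_force: [-0.9, 0.1, 0.8]
opening: 34.0
```

step_arm(commands=[{"x": 0, "y": 0, "z": 0, "ax": 0, "ay": 0, "az": 0, "fingers": 1}, {"x": 0, "y": 0, "z": 0, "ax": 0, "ay": 0, "az": 0, "fingers": 1}, {"x": 0, "y": 0, "z": 0, "ax": 0, "ay": 0, "az": 0, "fingers": 1}, {"x": 0, "y": 0, "z": 0, "ax": 0, "ay": 0, "az": 0, "fingers": 1}, {"x": 0, "y": 0, "z": -1, "ax": 0, "ay": 0, "az": 0, "fingers": 1}, {"x": 0, "y": 0, "z": -3, "ax": 0, "ay": 0, "az": 0, "fingers": 1}, {"x": 0, "y": 0, "z": -6, "ax": 0, "ay": 0, "az": 0, "fingers": 1}, {"x": 0, "y": 0, "z": -10, "ax": 0, "ay": 0, "az": 0, "fingers": 1}, {"x": 0, "y": 0, "z": -13, "ax": 0, "ay": 0, "az": 0, "fingers": 1}, {"x": 0, "y": 0, "z": -13, "ax": 0, "ay": 0, "az": 0, "fingers": 1}])

```text
time: 5.4
position: [451.7, -229.8, 388.2]
eef_rot: [3.137, 0.082, 0.009]
ft_force: [0.5, 0.1, -0.6]
opening: 13.5
```

```bash
python3 -c "
from h import *
go([526,145,370],0.178)"
```

```text
t 5.4 pos [ 451.7 -229.8  388.2] shift cm [  9.36 -37.05   1.73] turn [ 0.004 -0.006 -0.126]
```

step_arm(commands=[{"x": 1, "y": -4, "z": 0, "ax": 0, "ay": 0, "az": -0.02, "fingers": 1}, {"x": 2.5, "y": -9, "z": 0, "ax": 0, "ay": 0, "az": -0.04, "fingers": 1}, {"x": 3.5, "y": -14, "z": 0, "ax": 0, "ay": 0, "az": -0.06, "fingers": 1}, {"x": 5, "y": -19, "z": 0.5, "ax": 0, "ay": 0, "az": -0.08, "fingers": 1}, {"x": 6, "y": -24, "z": 0.8, "ax": 0, "ay": 0, "az": -0.1, "fingers": 1}, {"x": 7.3, "y": -29, "z": 1, "ax": 0, "ay": 0, "az": -0.126, "fingers": 1}, {"x": 8.6, "y": -34, "z": 1.5, "ax": 0, "ay": 0, "az": -0.126, "fingers": 1}, {"x": 9.4, "y": -37, "z": 1.7, "ax": 0, "ay": 0, "az": -0.126, "fingers": 1}, {"x": 9.4, "y": -37, "z": 1.7, "ax": 0, "ay": 0, "az": -0.126, "fingers": 1}, {"x": 9.4, "y": -37, "z": 1.7, "ax": 0, "ay": 0, "az": -0.126, "fingers": 1}])

```text
time: 6.4
position: [526.0, 145.0, 365.8]
eef_rot: [3.129, 0.282, -0.003]
ft_force: [-0.2, -0.5, -0.4]
opening: 14.1
```

```bash
python3 - <<'E'
from h import *
s=env.get_state();print(s["time"],s["position"],s["eef_rot"],s["ft_force"])
f=env.grab_frame("wrist");save(f,"w3.png");np.savez("w3.npz",**f)
E
```

```text
6.4 [525.99600395 145.03352151 365.80781015] [ 3.12856422e+00  2.81697433e-01 -2.55073399e-03] [-0.17404874 -0.54214179 -0.41571174]
```

View pics/w3.png

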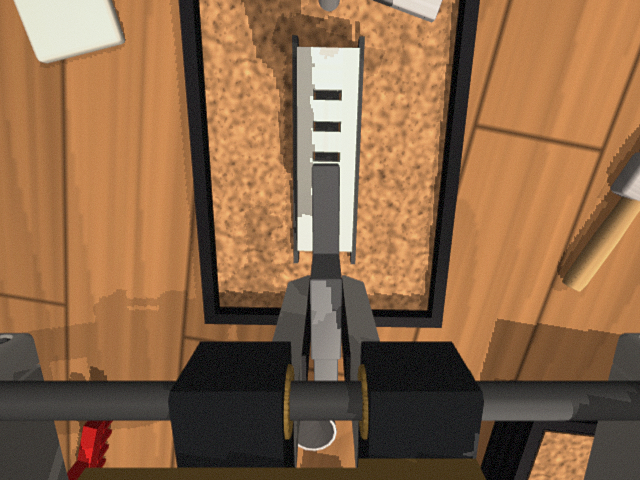

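Bar seen between (297,47) and (355,251); slots at about (327,95), (327,126), (327,157); the held comb is straight in the jaws, its near end at (326,165). Measuring at subpixel.

```bash
python3 - <<'E'
from h import *
np.set_printoptions(precision=2,suppress=True)
f=np.load("w3.npz");g=cv2.cvtColor(f["pixels"],cv2.COLOR_RGB2GRAY)
print(f["camera_from_world"])
m=(g[60:162,312:345]<110).astype(np.uint8)
n,l,st,ce=cv2.connectedComponentsWithStats(m)
uv=[]
for i in range(1,n):
    if st[i,4]>60: uv.append(ce[i]+[312,60]);print(st[i]+[312,60,0,0,0],uv[-1])
uv=np.array(uv)
for z in(58,62,66):
    p=back(f,uv,z);print(z,p[:,:2].tolist(),np.linalg.norm(np.diff(p,axis=0),axis=1))
print("bar corners",back(f,[[298,47],[360,47],[353,251],[297,251]],62)[:,:2])
print("tray inner/outer rim corners",back(f,[[204,325],[441,326],[183,0],[479,0]],50)[:,:2])
print("comb end top z=142", back(f,[[313,165],[340,165],[311,278],[343,278]],365.8-180-42+18)[:,:2])
s=R.from_rotvec([3.12856422e+00,2.81697433e-01,-2.55e-03]).as_matrix();print(s)
for n in("scene","side"):
    h=env.grab_frame(n)
    print(n,[(d["at"],d["confidence"]) for d in env.look_for(h,"keeper_peg")[:3]])
print(env.get_state()["time"])
E
```

```text
[[   0.98    0.18   -0.   -542.81]
 [   0.17   -0.95    0.28   28.77]
 [   0.05   -0.27   -0.96  369.33]
 [   0.      0.      0.      1.  ]]
[313  90  29  10 275] [326.83  94.55]
[313 121  28  11 264] [326.75 126.19]
[313 152  27  10 237] [325.97 156.3 ]
58 [[507.0616780772826, 251.00203965160426], [510.98667168484053, 229.19922526280465], [514.3512831156485, 207.42235030988462]] [22.15 22.04]
62 [[507.11914825601497, 250.63141734155036], [510.9897759458753, 229.13059835227313], [514.3077834311941, 207.65535950625568]] [21.85 21.73]
66 [[507.17661843474735, 250.26079503149646], [510.9928802069101, 229.06197144174163], [514.2642837467398, 207.88836870262674]] [21.54 21.42]
bar corners [[481.73 277.61]
 [524.34 285.34]
 [549.27 137.77]
 [504.64 129.66]]
tray inner/outer rim corners [[433.32  41.95]
 [642.55  79.01]
 [395.86 295.03]
 [601.36 332.3 ]]
comb end top z=142 [[507.68 208.2 ]
 [520.78 210.58]
 [516.75 149.1 ]
 [533.67 152.17]]
[[ 0.98  0.18 -0.  ]
 [ 0.18 -0.98 -0.  ]
 [-0.    0.   -1.  ]]
scene [([534.4, 313.8, 96.5], 0.72), ([540.1, 226.1, 34.9], 0.46)]
side [([525.7, 316.7, 93.3], 0.72), ([498.5, 243.0, 29.4], 0.63)]
6.65
```

```bash
python3 -c "
from h import *
go([514.4,207.2,318],0.165)"
```

```text
t 6.65 pos [526.2 143.5 366.8] shift cm [-0.04 -6.48  4.88] turn [ 0.    -0.     0.011]
```

step_arm(commands=[{"x": 0, "y": -3, "z": 0.5, "ax": 0, "ay": 0, "az": 0.011, "fingers": 1}, {"x": 0, "y": -5.5, "z": 2, "ax": 0, "ay": 0, "az": 0.011, "fingers": 1}, {"x": -0.04, "y": -6.5, "z": 3.5, "ax": 0, "ay": 0, "az": 0.011, "fingers": 1}, {"x": -0.04, "y": -6.5, "z": 4.5, "ax": 0, "ay": 0, "az": 0.011, "fingers": 1}, {"x": -0.04, "y": -6.48, "z": 4.9, "ax": 0, "ay": 0, "az": 0.011, "fingers": 1}, {"x": -0.04, "y": -6.48, "z": 4.9, "ax": 0, "ay": 0, "az": 0.011, "fingers": 1}, {"x": -0.04, "y": -6.48, "z": 4.9, "ax": 0, "ay": 0, "az": 0.011, "fingers": 1}, {"x": -0.04, "y": -6.48, "z": 4.9, "ax": 0, "ay": 0, "az": 0.011, "fingers": 1}])

```text
time: 7.45
position: [514.6, 207.8, 318.3]
eef_rot: [-3.13, -0.261, -0.002]
ft_force: [1.1, -0.2, -1.6]
opening: 13.7
```

```bash
python3 - <<'E'
from h import *
s=env.get_state();print(s["time"],s["position"],s["eef_rot"],s["ft_force"],s["torque"])
f=env.grab_frame("wrist");np.savez("w4.npz",**f)
g=env.grab_frame("scene");np.savez("s4.npz",**g)
h=env.grab_frame("side");np.savez("d4.npz",**h)
a=cv2.resize(f["pixels"][0:300,170:490],None,fx=1.2,fy=1.2)
b=cv2.resize(h["pixels"][270:390,200:335],(400,360),interpolation=3)
c=cv2.resize(g["pixels"][235:365,315:470],(400,240*360//240),interpolation=3)
save({"pixels":np.hstack([a[:360],b])},"w4.png")
E
```

```text
7.45 [514.57080232 207.84350533 318.32931566] [-3.13049048e+00 -2.60913614e-01 -1.58113685e-03] [ 1.14770819 -0.18944808 -1.64935713] [-0.00713651 -0.09987931  0.00299846]
```

View pics/w4.png

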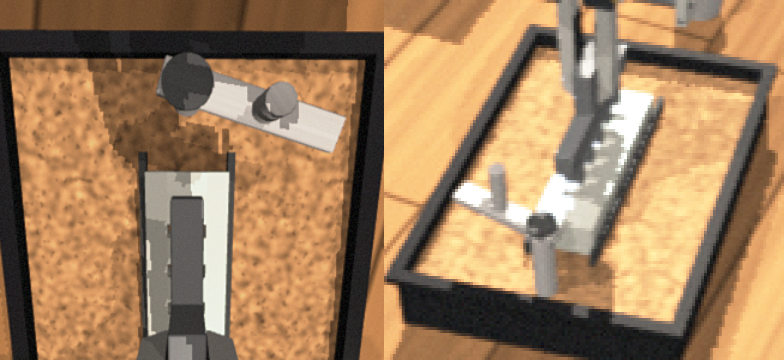

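Wrist view (left): keeper peg around crop (280,100) with pivot at (187,82); comb above the bar, slots peeping out beside the spine at crop (205,230/270/310). Measuring these relative to the comb.

```bash
python3 - <<'E'
from h import *
np.set_printoptions(precision=2,suppress=True,linewidth=200)
f=np.load("w4.npz");g=cv2.cvtColor(f["pixels"],cv2.COLOR_RGB2GRAY).astype(int)
y=np.array([-np.sin(.166),np.cos(.166)]);x=np.array([np.cos(.166),np.sin(.166)])
for u in(309,310,341,342):
    print(u,g[150:290,u].tolist())
t=np.array([514.57,207.84])
# predicted pixel of slot centres if aligned beneath comb (z=62), at side x=+9
for z in (60,64):
  P=[[*(t+9*x+k*22*y),z] for k in(2,1,0,-1)];print(z,proj(f,P).tolist())
print("spine end top corners pred",proj(f,[[*(t+sx*7*x+65*y),318.3-222.2+18] for sx in(-1,1)]))
print("bar end pred",proj(f,[[*(t+sx*22*x+75*y),62] for sx in(-1,1)]))
E
```

```text
309 [171, 167, 166, 163, 168, 169, 170, 171, 168, 170, 165, 166, 162, 167, 161, 162, 160, 164, 165, 169, 167, 167, 170, 161, 166, 169, 167, 166, 166, 165, 167, 168, 169, 171, 170, 172, 153, 118, 89, 104, 103, 109, 114, 110, 114, 104, 106, 104, 119, 128, 129, 124, 133, 128, 126, 129, 130, 131, 131, 124, 130, 128, 127, 130, 129, 120, 127, 131, 133, 157, 127, 117, 131, 132, 131, 132, 131, 119, 103, 117, 121, 124, 126, 128, 129, 127, 128, 130, 129, 129, 127, 124, 129, 125, 128, 126, 128, 125, 131, 155, 163, 165, 148, 142, 145, 137, 119, 131, 138, 120, 125, 123, 131, 127, 128, 125, 127, 124, 132, 132, 124, 130, 129, 132, 131, 94, 72, 70, 60, 60, 60, 54, 47, 42, 40, 35, 38, 34, 29, 27]
310 [169, 172, 174, 167, 169, 173, 170, 170, 170, 167, 171, 162, 162, 165, 163, 165, 167, 168, 172, 174, 167, 169, 170, 171, 170, 168, 169, 169, 171, 166, 169, 172, 171, 174, 176, 176, 155, 94, 63, 71, 77, 73, 74, 70, 83, 91, 96, 91, 116, 131, 133, 133, 135, 133, 130, 133, 134, 136, 134, 133, 134, 135, 133, 131, 135, 138, 163, 167, 171, 173, 105, 70, 74, 87, 90, 93, 96, 101, 94, 89, 90, 124, 135, 133, 129, 1
[... 1383 characters left out ...]
8, 236, 238, 239, 239, 237, 238, 238, 236, 238, 236, 239, 237, 238, 238, 240, 241, 243, 241, 242, 243, 243, 244, 242, 242, 238, 239, 239, 242, 242, 243, 242, 242, 242, 246, 245, 243, 248, 247, 158, 100, 90, 75, 71, 53, 51, 47, 40, 38, 40, 28, 33, 25, 28]
60 [[339.211923090377, 191.66912167390106], [338.86818646894085, 224.53407380967758], [338.54092462920136, 255.82385798794246], [338.2289808731247, 285.649067096224]]
64 [[339.4461500207248, 192.62087708823563], [339.09111794999353, 225.98348731736695], [338.75336542388845, 257.7223267386598], [338.4316609090853, 287.95312339378137]]
spine end top corners pred [[311.38 166.  ]
 [339.71 166.  ]]
bar end pred [[290.03 142.51]
 [360.73 142.53]]
```

```bash
python3 - <<'E'
from h import *
f=np.load("w4.npz");g=cv2.cvtColor(f["pixels"],cv2.COLOR_RGB2GRAY).astype(int)
for u in(318,325,332): print(g[155:180,u].tolist())
print(g[175,300:350].tolist())
t=np.array([514.57,207.84]);y=np.array([-np.sin(.166),np.cos(.166)])
print(proj(f,[[*(t+k*y),114.1] for k in(65,66)]))
go([514.4,207.2,318],0.165)
print(env.get_state()["ft_force"])
E
```

```text
[170, 169, 172, 167, 171, 168, 167, 170, 94, 43, 49, 86, 93, 92, 90, 92, 95, 96, 90, 95, 93, 90, 93, 97, 97]
[172, 172, 170, 170, 171, 167, 167, 169, 93, 53, 51, 90, 92, 93, 99, 91, 93, 95, 94, 94, 95, 93, 94, 93, 93]
[239, 238, 240, 240, 237, 237, 241, 248, 143, 49, 54, 84, 92, 95, 96, 100, 93, 93, 90, 93, 93, 98, 86, 98, 96]
[163, 161, 161, 164, 161, 162, 163, 160, 163, 169, 168, 140, 85, 91, 90, 98, 91, 89, 93, 92, 95, 94, 96, 95, 93, 95, 93, 91, 96, 94, 94, 96, 93, 93, 89, 96, 92, 96, 128, 128, 242, 241, 235, 234, 236, 233, 234, 235, 235, 235]
[[325.54663495 165.99745241]
 [325.54714    163.9388882 ]]
t 7.6 pos [514.4 208.1 318. ] shift cm [-0.02  0.09  0.  ] turn [-0.    -0.001  0.002]
[-0.20515216 -0.23856945 -1.18653029]
```

step_arm(commands=[{"x": 0, "y": 0.065, "z": 0.4, "ax": 0, "ay": 0, "az": 0, "fingers": 1}, {"x": 0, "y": 0.065, "z": 0.8, "ax": 0, "ay": 0, "az": 0, "fingers": 1}, {"x": 0, "y": 0.065, "z": 1.0, "ax": 0, "ay": 0, "az": 0, "fingers": 1}, {"x": 0, "y": 0.065, "z": 1.05, "ax": 0, "ay": 0, "az": 0, "fingers": 1}, {"x": 0, "y": 0.065, "z": 1.05, "ax": 0, "ay": 0, "az": 0, "fingers": 1}, {"x": 0, "y": 0.065, "z": 1.05, "ax": 0, "ay": 0, "az": 0, "fingers": 1}])

```text
time: 8.2
position: [514.5, 207.7, 307.2]
eef_rot: [-3.131, -0.262, -0.0]
ft_force: [0.4, 0.4, -0.7]
opening: 13.9
```

step_arm(commands=[{"x": 0, "y": 0, "z": 0.05, "ax": 0, "ay": 0, "az": 0, "fingers": 1}, {"x": 0, "y": 0, "z": 0.1, "ax": 0, "ay": 0, "az": 0, "fingers": 1}, {"x": 0, "y": 0, "z": 0.15, "ax": 0, "ay": 0, "az": 0, "fingers": 1}, {"x": 0, "y": 0, "z": 0.15, "ax": 0, "ay": 0, "az": 0, "fingers": 1}, {"x": 0, "y": 0, "z": 0.15, "ax": 0, "ay": 0, "az": 0, "fingers": 1}])

```text
time: 8.7
position: [514.5, 207.7, 305.7]
eef_rot: [-3.131, -0.262, -0.0]
ft_force: [-0.6, 0.3, -1.7]
opening: 13.7
```

Tip is at about z 61.5; no contact yet.

step_arm(commands=[{"x": 0, "y": 0, "z": 0.05, "ax": 0, "ay": 0, "az": 0, "fingers": 1}, {"x": 0, "y": 0, "z": 0.05, "ax": 0, "ay": 0, "az": 0, "fingers": 1}, {"x": 0, "y": 0, "z": 0.1, "ax": 0, "ay": 0, "az": 0, "fingers": 1}, {"x": 0, "y": 0, "z": 0.1, "ax": 0, "ay": 0, "az": 0, "fingers": 1}, {"x": 0, "y": 0, "z": 0.1, "ax": 0, "ay": 0, "az": 0, "fingers": 1}])

```text
time: 9.2
position: [514.5, 207.7, 304.6]
eef_rot: [3.131, 0.262, -0.0]
ft_force: [0.3, 0.5, -0.7]
opening: 13.8
```

step_arm(commands=[{"x": 0, "y": 0, "z": 0.05, "ax": 0, "ay": 0, "az": 0, "fingers": 1}, {"x": 0, "y": 0, "z": 0.05, "ax": 0, "ay": 0, "az": 0, "fingers": 1}, {"x": 0, "y": 0, "z": 0.05, "ax": 0, "ay": 0, "az": 0, "fingers": 1}, {"x": 0, "y": 0, "z": 0.05, "ax": 0, "ay": 0, "az": 0, "fingers": 1}])

```text
time: 9.6
position: [514.5, 207.7, 304.2]
eef_rot: [-3.131, -0.262, -0.0]
ft_force: [0.2, -1.1, -1.3]
opening: 13.9
```

Tip at about 60; still free.

step_arm(commands=[{"x": 0, "y": 0, "z": 0.05, "ax": 0, "ay": 0, "az": 0, "fingers": 1}, {"x": 0, "y": 0, "z": 0.05, "ax": 0, "ay": 0, "az": 0, "fingers": 1}, {"x": 0, "y": 0, "z": 0.1, "ax": 0, "ay": 0, "az": 0, "fingers": 1}, {"x": 0, "y": 0, "z": 0.1, "ax": 0, "ay": 0, "az": 0, "fingers": 1}, {"x": 0, "y": 0, "z": 0.1, "ax": 0, "ay": 0, "az": 0, "fingers": 1}])

```text
time: 10.1
position: [514.5, 207.7, 303.2]
eef_rot: [-3.131, -0.262, -0.0]
ft_force: [-1.0, 0.4, -0.9]
opening: 13.8
```

step_arm(commands=[{"x": 0, "y": 0, "z": 0.05, "ax": 0, "ay": 0, "az": 0, "fingers": 1}, {"x": 0, "y": 0, "z": 0.05, "ax": 0, "ay": 0, "az": 0, "fingers": 1}, {"x": 0, "y": 0, "z": 0.1, "ax": 0, "ay": 0, "az": 0, "fingers": 1}, {"x": 0, "y": 0, "z": 0.1, "ax": 0, "ay": 0, "az": 0, "fingers": 1}, {"x": 0, "y": 0, "z": 0.1, "ax": 0, "ay": 0, "az": 0, "fingers": 1}])

```text
time: 10.6
position: [514.5, 207.7, 302.1]
eef_rot: [-3.131, -0.262, -0.0]
ft_force: [-0.5, 0.2, -1.0]
opening: 13.7
```

step_arm(commands=[{"x": 0, "y": 0, "z": 0.05, "ax": 0, "ay": 0, "az": 0, "fingers": 1}, {"x": 0, "y": 0, "z": 0.1, "ax": 0, "ay": 0, "az": 0, "fingers": 1}, {"x": 0, "y": 0, "z": 0.1, "ax": 0, "ay": 0, "az": 0, "fingers": 1}, {"x": 0, "y": 0, "z": 0.1, "ax": 0, "ay": 0, "az": 0, "fingers": 1}])

```text
time: 11.0
position: [514.5, 207.7, 301.1]
eef_rot: [3.131, 0.262, -0.0]
ft_force: [-0.1, 0.1, -1.0]
opening: 13.7
```

step_arm(commands=[{"x": 0, "y": 0, "z": 0.05, "ax": 0, "ay": 0, "az": 0, "fingers": 1}, {"x": 0, "y": 0, "z": 0.1, "ax": 0, "ay": 0, "az": 0, "fingers": 1}, {"x": 0, "y": 0, "z": 0.1, "ax": 0, "ay": 0, "az": 0, "fingers": 1}, {"x": 0, "y": 0, "z": 0.1, "ax": 0, "ay": 0, "az": 0, "fingers": 1}])

```text
time: 11.4
position: [514.5, 207.7, 300.1]
eef_rot: [3.131, 0.262, 0.0]
ft_force: [-0.4, 0.4, -1.5]
opening: 13.9
```

step_arm(commands=[{"x": 0, "y": 0, "z": 0.05, "ax": 0, "ay": 0, "az": 0, "fingers": 1}, {"x": 0, "y": 0, "z": 0.1, "ax": 0, "ay": 0, "az": 0, "fingers": 1}, {"x": 0, "y": 0, "z": 0.1, "ax": 0, "ay": 0, "az": 0, "fingers": 1}, {"x": 0, "y": 0, "z": 0.1, "ax": 0, "ay": 0, "az": 0, "fingers": 1}])

```text
time: 11.8
position: [514.4, 207.7, 299.1]
eef_rot: [-3.131, -0.262, 0.0]
ft_force: [-0.9, 0.3, -0.9]
opening: 13.7
```

The teeth are in the slots. Going on to find the lift bar.

step_arm(commands=[{"x": 0, "y": 0, "z": 0.1, "ax": 0, "ay": 0, "az": 0, "fingers": 1}, {"x": 0, "y": 0, "z": 0.2, "ax": 0, "ay": 0, "az": 0, "fingers": 1}, {"x": 0, "y": 0, "z": 0.2, "ax": 0, "ay": 0, "az": 0, "fingers": 1}])

```text
time: 12.1
position: [514.4, 207.7, 297.0]
eef_rot: [3.131, 0.262, -0.0]
ft_force: [0.3, -0.2, -1.6]
opening: 13.5
```

step_arm(commands=[{"x": 0, "y": 0, "z": 0.1, "ax": 0, "ay": 0, "az": 0, "fingers": 1}, {"x": 0, "y": 0, "z": 0.2, "ax": 0, "ay": 0, "az": 0, "fingers": 1}, {"x": 0, "y": 0, "z": 0.2, "ax": 0, "ay": 0, "az": 0, "fingers": 1}])

```text
time: 12.4
position: [514.4, 207.7, 295.0]
eef_rot: [3.131, 0.262, -0.0]
ft_force: [0.1, 0.3, -0.4]
opening: 13.5
```

step_arm(commands=[{"x": 0, "y": 0, "z": 0.1, "ax": 0, "ay": 0, "az": 0, "fingers": 1}, {"x": 0, "y": 0, "z": 0.2, "ax": 0, "ay": 0, "az": 0, "fingers": 1}, {"x": 0, "y": 0, "z": 0.2, "ax": 0, "ay": 0, "az": 0, "fingers": 1}])

```text
time: 12.7
position: [514.4, 207.7, 293.0]
eef_rot: [3.131, 0.262, -0.0]
ft_force: [0.1, 0.3, -0.9]
opening: 13.7
```

step_arm(commands=[{"x": 0, "y": 0, "z": 0.1, "ax": 0, "ay": 0, "az": 0, "fingers": 1}, {"x": 0, "y": 0, "z": 0.1, "ax": 0, "ay": 0, "az": 0, "fingers": 1}, {"x": 0, "y": 0, "z": 0.1, "ax": 0, "ay": 0, "az": 0, "fingers": 1}])

```text
time: 13.0
position: [514.4, 207.7, 292.1]
eef_rot: [-3.131, -0.262, 0.0]
ft_force: [0.4, 0.9, -0.6]
opening: 13.7
```

step_arm(commands=[{"x": 0, "y": 0, "z": 0.1, "ax": 0, "ay": 0, "az": 0, "fingers": 1}, {"x": 0, "y": 0, "z": 0.1, "ax": 0, "ay": 0, "az": 0, "fingers": 1}, {"x": 0, "y": 0, "z": 0.1, "ax": 0, "ay": 0, "az": 0, "fingers": 1}])

```text
time: 13.3
position: [514.5, 207.7, 291.4]
eef_rot: [-3.131, -0.262, -0.001]
ft_force: [-0.2, -0.2, 2.2]
opening: 13.8
```

step_arm(commands=[{"x": 0, "y": 0, "z": 0.1, "ax": 0, "ay": 0, "az": 0, "fingers": 1}, {"x": 0, "y": 0, "z": 0.1, "ax": 0, "ay": 0, "az": 0, "fingers": 1}, {"x": 0, "y": 0, "z": 0.1, "ax": 0, "ay": 0, "az": 0, "fingers": 1}])

```text
time: 13.6
position: [514.5, 207.7, 290.5]
eef_rot: [-3.13, -0.262, -0.001]
ft_force: [-1.7, -0.8, 5.7]
opening: 13.7
```

step_arm(commands=[{"x": 0, "y": 0, "z": 0.1, "ax": 0, "ay": 0, "az": 0, "fingers": 1}, {"x": 0, "y": 0, "z": 0.1, "ax": 0, "ay": 0, "az": 0, "fingers": 1}, {"x": 0, "y": 0, "z": 0.1, "ax": 0, "ay": 0, "az": 0, "fingers": 1}])

```text
time: 13.9
position: [514.5, 207.7, 289.4]
eef_rot: [-3.131, -0.262, -0.001]
ft_force: [-1.9, 0.1, 4.9]
opening: 13.6
```

Lift bar met at TCP z ≈ 291.5, so flush is expected at ≈ 281.5.

step_arm(commands=[{"x": 0, "y": 0, "z": 0.1, "ax": 0, "ay": 0, "az": 0, "fingers": 1}, {"x": 0, "y": 0, "z": 0.2, "ax": 0, "ay": 0, "az": 0, "fingers": 1}, {"x": 0, "y": 0, "z": 0.2, "ax": 0, "ay": 0, "az": 0, "fingers": 1}])

```text
time: 14.2
position: [514.5, 207.7, 287.4]
eef_rot: [-3.131, -0.262, -0.001]
ft_force: [-1.3, -0.3, 6.0]
opening: 13.9
```

step_arm(commands=[{"x": 0, "y": 0, "z": 0.1, "ax": 0, "ay": 0, "az": 0, "fingers": 1}, {"x": 0, "y": 0, "z": 0.2, "ax": 0, "ay": 0, "az": 0, "fingers": 1}, {"x": 0, "y": 0, "z": 0.2, "ax": 0, "ay": 0, "az": 0, "fingers": 1}])

```text
time: 14.5
position: [514.5, 207.7, 285.4]
eef_rot: [-3.131, -0.262, -0.001]
ft_force: [-0.4, -0.5, 4.2]
opening: 13.6
```

step_arm(commands=[{"x": 0, "y": 0, "z": 0.1, "ax": 0, "ay": 0, "az": 0, "fingers": 1}, {"x": 0, "y": 0, "z": 0.2, "ax": 0, "ay": 0, "az": 0, "fingers": 1}, {"x": 0, "y": 0, "z": 0.2, "ax": 0, "ay": 0, "az": 0, "fingers": 1}])

```text
time: 14.8
position: [514.5, 207.7, 283.4]
eef_rot: [-3.131, -0.262, -0.001]
ft_force: [-0.0, -0.3, 4.3]
opening: 13.8
```

step_arm(commands=[{"x": 0, "y": 0, "z": 0.05, "ax": 0, "ay": 0, "az": 0, "fingers": 1}, {"x": 0, "y": 0, "z": 0.1, "ax": 0, "ay": 0, "az": 0, "fingers": 1}, {"x": 0, "y": 0, "z": 0.1, "ax": 0, "ay": 0, "az": 0, "fingers": 1}])

```text
time: 15.1
position: [514.5, 207.7, 282.5]
eef_rot: [-3.13, -0.262, -0.001]
ft_force: [-0.9, -1.1, 6.3]
opening: 14.0
```

Half-millimetre steps now.

step_arm(commands=[{"x": 0, "y": 0, "z": 0.05, "ax": 0, "ay": 0, "az": 0, "fingers": 1}, {"x": 0, "y": 0, "z": 0.05, "ax": 0, "ay": 0, "az": 0, "fingers": 1}, {"x": 0, "y": 0, "z": 0.05, "ax": 0, "ay": 0, "az": 0, "fingers": 1}])

```text
time: 15.4
position: [514.5, 207.7, 282.0]
eef_rot: [-3.13, -0.262, -0.001]
ft_force: [-1.1, -1.1, 4.9]
opening: 13.3
```

step_arm(commands=[{"x": 0, "y": 0, "z": 0.03, "ax": 0, "ay": 0, "az": 0, "fingers": 1}, {"x": 0, "y": 0, "z": 0.03, "ax": 0, "ay": 0, "az": 0, "fingers": 1}, {"x": 0, "y": 0, "z": 0.03, "ax": 0, "ay": 0, "az": 0, "fingers": 1}])

```text
time: 15.7
position: [514.5, 207.7, 281.8]
eef_rot: [-3.13, -0.262, -0.001]
ft_force: [-1.5, -0.7, 5.6]
opening: 13.8
```

step_arm(commands=[{"x": 0, "y": 0, "z": 0.03, "ax": 0, "ay": 0, "az": 0, "fingers": 1}, {"x": 0, "y": 0, "z": 0.03, "ax": 0, "ay": 0, "az": 0, "fingers": 1}, {"x": 0, "y": 0, "z": 0.03, "ax": 0, "ay": 0, "az": 0, "fingers": 1}])

```text
time: 16.0
position: [514.5, 207.7, 281.4]
eef_rot: [-3.131, -0.262, -0.001]
ft_force: [-1.2, -0.0, 6.4]
opening: 13.5
```

step_arm(commands=[{"x": 0, "y": 0, "z": 0.03, "ax": 0, "ay": 0, "az": 0, "fingers": 1}, {"x": 0, "y": 0, "z": 0.03, "ax": 0, "ay": 0, "az": 0, "fingers": 1}, {"x": 0, "y": 0, "z": 0.03, "ax": 0, "ay": 0, "az": 0, "fingers": 1}])

```text
time: 16.3
position: [514.5, 207.7, 281.4]
eef_rot: [-3.13, -0.262, -0.001]
ft_force: [-2.3, -2.1, 8.9]
opening: 13.9
```

step_arm(commands=[{"x": 0, "y": 0, "z": 0.03, "ax": 0, "ay": 0, "az": 0, "fingers": 1}, {"x": 0, "y": 0, "z": 0.03, "ax": 0, "ay": 0, "az": 0, "fingers": 1}, {"x": 0, "y": 0, "z": 0.03, "ax": 0, "ay": 0, "az": 0, "fingers": 1}])

```text
time: 16.6
position: [514.5, 207.7, 281.4]
eef_rot: [-3.13, -0.262, -0.002]
ft_force: [-3.2, -0.7, 11.5]
opening: 13.9
```

step_arm(commands=[{"x": 0, "y": 0, "z": 0.04, "ax": 0, "ay": 0, "az": 0, "fingers": 1}, {"x": 0, "y": 0, "z": 0.04, "ax": 0, "ay": 0, "az": 0, "fingers": 1}, {"x": 0, "y": 0, "z": 0.04, "ax": 0, "ay": 0, "az": 0, "fingers": 1}])

```text
time: 16.9
position: [514.5, 207.7, 281.4]
eef_rot: [-3.13, -0.262, -0.002]
ft_force: [-5.4, -1.5, 16.5]
opening: 13.7
```

```bash
python3 - <<'E'
from h import *
s=env.get_state();print(s["time"],s["position"],s["eef_rot"],s["ft_force"],s["torque"])
E
```

```text
16.9 [514.52273957 207.73626278 281.41413678] [-3.13038114e+00 -2.62095187e-01 -1.89100683e-03] [-5.41608242 -1.5121604  16.47990062] [-0.39555224  1.14766439 -0.03424055]
```

Hard stop at z 281.4, 10 mm after the lift bar was met: flush. Unload, open, and lift.

step_arm(commands=[{"x": 0, "y": 0, "z": -0.06, "ax": 0, "ay": 0, "az": 0, "fingers": 1}, {"x": 0, "y": 0, "z": -0.1, "ax": 0, "ay": 0, "az": 0, "fingers": 1}, {"x": 0, "y": 0, "z": -0.1, "ax": 0, "ay": 0, "az": 0, "fingers": 0.3}, {"x": 0, "y": 0, "z": -0.1, "ax": 0, "ay": 0, "az": 0, "fingers": 0.3}, {"x": 0, "y": 0, "z": -0.1, "ax": 0, "ay": 0, "az": 0, "fingers": 0.3}, {"x": 0, "y": 0, "z": -0.1, "ax": 0, "ay": 0, "az": 0, "fingers": 0.3}, {"x": 0, "y": 0, "z": -0.1, "ax": 0, "ay": 0, "az": 0, "fingers": 0.3}])

```text
time: 17.6
position: [514.4, 207.7, 280.9]
eef_rot: [3.131, 0.262, -0.0]
ft_force: [-0.2, -0.1, 0.0]
opening: 33.2
```

step_arm(commands=[{"x": 0, "y": 0, "z": -1, "ax": 0, "ay": 0, "az": 0, "fingers": 0.3}, {"x": 0, "y": 0, "z": -2.5, "ax": 0, "ay": 0, "az": 0, "fingers": 0.3}, {"x": 0, "y": 0, "z": -5, "ax": 0, "ay": 0, "az": 0, "fingers": 0.3}, {"x": 0, "y": 0, "z": -7, "ax": 0, "ay": 0, "az": 0, "fingers": 0.3}, {"x": 0, "y": 0, "z": -7, "ax": 0, "ay": 0, "az": 0, "fingers": 0.3}, {"x": 0, "y": 0, "z": -7, "ax": 0, "ay": 0, "az": 0, "fingers": 0.3}])

```text
time: 18.2
position: [514.3, 207.6, 351.0]
eef_rot: [-3.131, -0.262, -0.001]
ft_force: [0.3, -0.1, 0.3]
opening: 32.9
```

```bash
python3 - <<'E'
from h import *
s=env.get_state();print(s["time"],s["position"],s["ft_force"],s["opening"])
f=env.grab_frame("wrist");np.savez("w5.npz",**f);save(f,"w5.png")
print([(d["at"],d["confidence"]) for d in env.look_for(f,"keeper_peg")[:2]],[(d["at"],d["confidence"]) for d in env.look_for(f,"comb")[:2]])
t=np.array([514.5,207.7]);y=np.array([-np.sin(.166),np.cos(.166)])
print("seated comb end top pred",proj(f,[[*(t+65*y),281.4-222.2+18]]))
E
```

```text
18.2 [514.31186148 207.63103401 351.04646551] [ 0.27644717 -0.11255931  0.29673523] 32.873535615687445
[([516.0, 226.2, 76.9], 0.21)] [([510.9, 221.3, 78.9], 0.85), ([325.2, -116.3, 8.1], 0.48)]
seated comb end top pred [[325.9857839  157.06771176]]
```

View pics/w5.png

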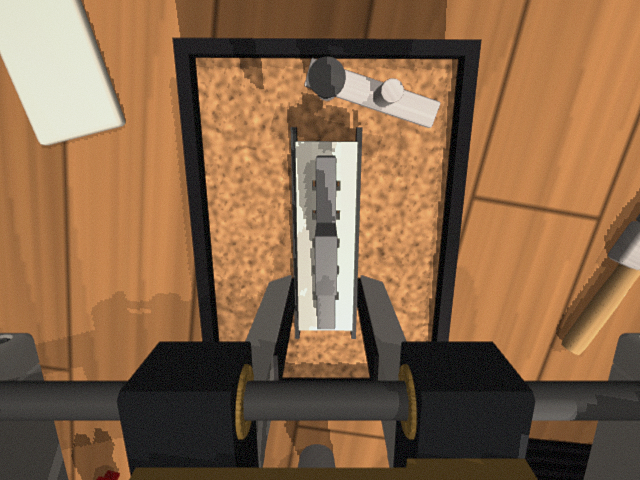

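The comb is seated (spine end at row 157, as predicted for flush); the keeper pivot shows at (327,77), peg top at (392,88), arm end at (436,112).

```bash
python3 - <<'E'
from h import *
np.set_printoptions(precision=1,suppress=True)
f=np.load("w5.npz")
peg=back(f,[[392.5,88]],129)[0];print("peg",peg)
th=.166;y=np.array([-np.sin(th),np.cos(th)]);x=np.array([np.cos(th),np.sin(th)])
# tray centre from rim corners: inner/outer rim top corners px
r=back(f,[[175,40],[480,41]],50);print("rim far corners",r,np.arctan2(*(r[1]-r[0])[[1,0]]))
c=r.mean(0)[:2]-140*y;print("tray centre",c, "pivot via tray",c+115*y)
e=back(f,[[441,103],[434,126]],94);print("arm end",e)
for z in(94,105,115):print("cap",z,back(f,[[327,77]],z)[0])
# peg base visible
print("peg base", back(f,[[383,101]],94))
E
```

```text
peg [531.  314.7 129. ]
rim far corners [[388.5 330.6  50. ]
 [595.8 365.   50. ]] 0.16435469812792436
tray centre [515.3 209.8] pivot via tray [496.3 323.2]
arm end [[567.1 316.1  94. ]
 [566.2 302.4  94. ]]
cap 94 [496.4 318.9  94. ]
cap 105 [496.6 317.5 105. ]
cap 115 [496.7 316.1 115. ]
peg base [[532.1 311.3  94. ]]
```

```bash
python3 -c "
from h import *
go([531,314.7,351],1.5)"
```

```text
t 18.35 pos [514.3 207.7 350. ] shift cm [  3.42 -10.28  -0.11] turn [-1.000e-03  2.000e-03 -1.333e+00]
```

step_arm(commands=[{"x": 0.5, "y": -2, "z": -0.2, "ax": 0, "ay": 0, "az": -0.15, "fingers": 0.36}, {"x": 1, "y": -4, "z": -0.2, "ax": 0, "ay": 0, "az": -0.3, "fingers": 0.36}, {"x": 2, "y": -6, "z": -0.2, "ax": 0, "ay": 0, "az": -0.45, "fingers": 0.36}, {"x": 3, "y": -8, "z": -0.2, "ax": 0, "ay": 0, "az": -0.6, "fingers": 0.36}, {"x": 3.4, "y": -10.3, "z": -0.2, "ax": 0, "ay": 0, "az": -0.75, "fingers": 0.36}, {"x": 3.4, "y": -10.3, "z": -0.2, "ax": 0, "ay": 0, "az": -0.9, "fingers": 0.36}, {"x": 3.4, "y": -10.3, "z": -0.2, "ax": 0, "ay": 0, "az": -1.05, "fingers": 0.36}, {"x": 3.4, "y": -10.3, "z": -0.2, "ax": 0, "ay": 0, "az": -1.2, "fingers": 0.36}, {"x": 3.4, "y": -10.3, "z": -0.2, "ax": 0, "ay": 0, "az": -1.33, "fingers": 0.36}, {"x": 3.4, "y": -10.3, "z": -0.2, "ax": 0, "ay": 0, "az": -1.33, "fingers": 0.36}])

```text
time: 19.35
position: [530.9, 314.9, 352.1]
eef_rot: [-2.299, -2.14, 0.002]
ft_force: [0.3, 0.0, 0.9]
opening: 29.7
```

step_arm(commands=[{"x": 0, "y": 0, "z": 0, "ax": 0, "ay": 0, "az": 0, "fingers": 0.36}, {"x": 0, "y": 0, "z": 0, "ax": 0, "ay": 0, "az": 0, "fingers": 0.36}])

```text
time: 19.55
position: [530.9, 314.9, 352.7]
eef_rot: [-2.305, -2.134, 0.001]
ft_force: [-0.0, -1.3, 0.4]
opening: 29.9
```

```bash
python3 - <<'E'
from h import *
f=env.grab_frame("wrist");np.savez("w6.npz",**f);save({"pixels":f["pixels"][:,120:560]},"w6.png")
go([531,314.7,351],1.5)
print("pred peg top",proj(f,[[531,314.7,129],[496.3,317,94],[502,282.5,129]])-[120,0])
print("grasp pt at z129",proj(f,[[531,314.7,129+22]])-[120,0])
E
```

```text
t 19.6 pos [530.9 314.9 352.8] shift cm [-0.02  0.02  0.18] turn [-0.     0.    -0.005]
pred peg top [[205.03320693 274.62692175]
 [204.47759363 205.6700004 ]
 [145.17914947 231.59616045]]
grasp pt at z129 [[205.00817691 289.78939784]]
```

View pics/w6.png

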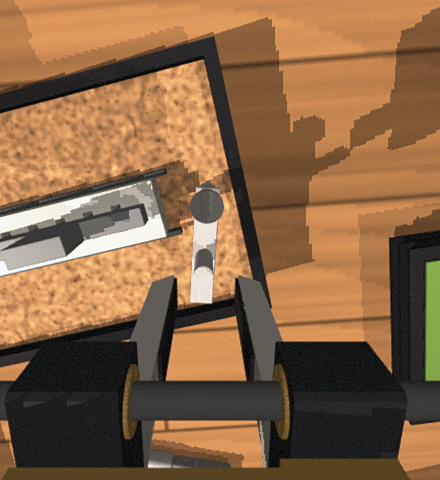

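The peg (top ≈ (202,274)) sits midway between the fingertips. Descending around it.

step_arm(commands=[{"x": -0.05, "y": 0, "z": 1.5, "ax": 0, "ay": 0, "az": 0, "fingers": 0.36}, {"x": -0.05, "y": 0, "z": 2.5, "ax": 0, "ay": 0, "az": 0, "fingers": 0.36}, {"x": -0.05, "y": 0, "z": 3.5, "ax": 0, "ay": 0, "az": 0, "fingers": 0.36}, {"x": -0.05, "y": 0, "z": 4.6, "ax": 0, "ay": 0, "az": 0, "fingers": 0.36}, {"x": -0.05, "y": 0, "z": 4.6, "ax": 0, "ay": 0, "az": 0, "fingers": 0.36}, {"x": -0.05, "y": 0, "z": 4.6, "ax": 0, "ay": 0, "az": 0, "fingers": 0.58}, {"x": -0.05, "y": 0, "z": 4.6, "ax": 0, "ay": 0, "az": 0, "fingers": 0.58}, {"x": -0.05, "y": 0, "z": 4.6, "ax": 0, "ay": 0, "az": 0, "fingers": 0.58}], force=5)

```text
time: 20.4
position: [530.9, 314.4, 307.6]
eef_rot: [2.302, 2.138, 0.001]
ft_force: [0.2, 0.2, 0.8]
opening: 19.6
```

```bash
python3 - <<'E'
from h import *
s=env.get_state();print(s["ft_force"],s["position"],s["eef_rot"],s["opening"])
M=R.from_rotvec(s["eef_rot"]).as_matrix();c0=s["position"][:2]
y0=np.arctan2(M[1,0],M[0,0]);print("yaw",y0)
P=np.array([496.3,317.0]);th=.165;r=35
# arc positions of peg by keeper angle, in current tool axes (cm), with az
a0=th+np.pi/2-y0
for a in np.r_[np.arange(.35,1.57,.125),1.57,1.65,1.7]:
    ph=th-a; p=P+r*np.array([np.cos(ph),np.sin(ph)])
    d=M.T@np.r_[p-c0,0]/10
    print(round(a,3),d[:2].round(2),"az",round(-(ph+np.pi/2-y0),3))
E
```

```text
[0.22298873 0.16994092 0.78238044] [530.87204256 314.4267139  307.58667522] [2.30171416e+00 2.13782590e+00 1.40226302e-03] 19.604522770743568
yaw 1.4969988411500634
0.35 [-0.39  0.01] az 0.111
0.475 [-0.82 -0.06] az 0.236
0.6 [-1.24 -0.19] az 0.361
0.725 [-1.63 -0.37] az 0.486
0.85 [-2.01 -0.6 ] az 0.611
0.975 [-2.35 -0.87] az 0.736
1.1 [-2.65 -1.19] az 0.861
1.225 [-2.92 -1.54] az 0.986
1.35 [-3.14 -1.91] az 1.111
1.475 [-3.3  -2.32] az 1.236
1.57 [-3.4  -2.64] az 1.331
1.65 [-3.45 -2.91] az 1.411
1.7 [-3.48 -3.08] az 1.461
```

step_arm(commands=[{"x": -0.39, "y": 0, "z": 0, "ax": 0, "ay": 0, "az": 0.11, "fingers": 0.58}, {"x": -0.6, "y": -0.03, "z": 0, "ax": 0, "ay": 0, "az": 0.175, "fingers": 0.58}, {"x": -0.82, "y": -0.06, "z": 0, "ax": 0, "ay": 0, "az": 0.236, "fingers": 0.58}, {"x": -1.03, "y": -0.12, "z": 0, "ax": 0, "ay": 0, "az": 0.3, "fingers": 0.58}, {"x": -1.24, "y": -0.19, "z": 0, "ax": 0, "ay": 0, "az": 0.361, "fingers": 0.58}, {"x": -1.44, "y": -0.28, "z": 0, "ax": 0, "ay": 0, "az": 0.42, "fingers": 0.58}, {"x": -1.63, "y": -0.37, "z": 0, "ax": 0, "ay": 0, "az": 0.486, "fingers": 0.58}, {"x": -1.82, "y": -0.48, "z": 0, "ax": 0, "ay": 0, "az": 0.55, "fingers": 0.58}, {"x": -2.01, "y": -0.6, "z": 0, "ax": 0, "ay": 0, "az": 0.611, "fingers": 0.58}])

```text
time: 21.3
position: [523.3, 295.0, 307.5]
eef_rot: [-2.84, -1.343, -0.002]
ft_force: [-0.4, 2.3, -0.1]
opening: 19.5
```

```bash
python3 - <<'E'
from h import *
s=env.get_state();print(s["ft_force"],s["position"],s["eef_rot"],s["opening"],s["time"])
M=R.from_rotvec(s["eef_rot"]).as_matrix();c0=s["position"][:2]
y0=np.arctan2(M[1,0],M[0,0]);print("yaw",y0)
P=np.array([496.3,317.0]);th=.165;r=35
for a in [.975,1.1,1.225,1.35,1.475,1.57,1.65,1.7]:
    ph=th-a; p=P+r*np.array([np.cos(ph),np.sin(ph)])
    print(round(a,3),(M.T@np.r_[p-c0,0]/10)[:2].round(2),"az",round(-(ph+np.pi/2-y0),3))
f=env.grab_frame("side")
print([(d["at"],d["confidence"]) for d in env.look_for(f,"keeper_peg")[:2]])
E
```

```text
[-0.38046072  2.28510464 -0.05869953] [523.26761564 294.95853507 307.48828418] [-2.83952609e+00 -1.34290087e+00 -1.63650289e-03] 19.496994039665363 21.3
yaw 0.883518263733447
0.975 [-0.44 -0.01] az 0.123
1.1 [-0.87 -0.09] az 0.248
1.225 [-1.28 -0.22] az 0.373
1.35 [-1.68 -0.41] az 0.498
1.475 [-2.05 -0.64] az 0.623
1.57 [-2.31 -0.85] az 0.718
1.65 [-2.51 -1.04] az 0.798
1.7 [-2.63 -1.17] az 0.848
[([511.0, 312.1, 97.5], 0.54), ([510.2, 228.6, 79.5], 0.42)]
```

Force of 2.3 N along +y: the peg is being pushed. Continuing the arc.

step_arm(commands=[{"x": -0.22, "y": 0, "z": 0, "ax": 0, "ay": 0, "az": 0.06, "fingers": 0.58}, {"x": -0.44, "y": -0.01, "z": 0, "ax": 0, "ay": 0, "az": 0.123, "fingers": 0.58}, {"x": -0.66, "y": -0.05, "z": 0, "ax": 0, "ay": 0, "az": 0.186, "fingers": 0.58}, {"x": -0.87, "y": -0.09, "z": 0, "ax": 0, "ay": 0, "az": 0.248, "fingers": 0.58}, {"x": -1.08, "y": -0.15, "z": 0, "ax": 0, "ay": 0, "az": 0.31, "fingers": 0.58}, {"x": -1.28, "y": -0.22, "z": 0, "ax": 0, "ay": 0, "az": 0.373, "fingers": 0.58}, {"x": -1.48, "y": -0.31, "z": 0, "ax": 0, "ay": 0, "az": 0.435, "fingers": 0.58}, {"x": -1.68, "y": -0.41, "z": 0, "ax": 0, "ay": 0, "az": 0.498, "fingers": 0.58}, {"x": -2.05, "y": -0.64, "z": 0, "ax": 0, "ay": 0, "az": 0.623, "fingers": 0.58}, {"x": -2.05, "y": -0.64, "z": 0, "ax": 0, "ay": 0, "az": 0.623, "fingers": 0.58}])

```text
time: 22.4
position: [505.3, 283.0, 307.4]
eef_rot: [-3.114, -0.411, -0.001]
ft_force: [-0.8, -0.5, -0.3]
opening: 20.0
```

```bash
python3 - <<'E'
from h import *
s=env.get_state();print(s["ft_force"],s["position"],s["eef_rot"],s["opening"],s["time"])
M=R.from_rotvec(s["eef_rot"]).as_matrix();c0=s["position"][:2];print("tool-frame force",M.T@s["ft_force"])
y0=np.arctan2(M[1,0],M[0,0]);print("yaw",y0)
P=np.array([496.3,317.0]);th=.165;r=35
for a in [1.57,1.65,1.7,1.75]:
    ph=th-a; p=P+r*np.array([np.cos(ph),np.sin(ph)])
    print(round(a,3),(M.T@np.r_[p-c0,0]/10)[:2].round(2),"az",round(-(ph+np.pi/2-y0),3))
E
```

```text
[-0.83087101 -0.45410964 -0.28406694] [505.30136878 282.98842564 307.41239862] [-3.11442305e+00 -4.11350497e-01 -8.49017821e-04] 19.987768227698908 22.4
tool-frame force [-0.92043581  0.22283323  0.28354803]
yaw 0.26263818757806323
1.57 [-0.32 -0.03] az 0.097
1.65 [-0.6  -0.07] az 0.177
1.7 [-0.77 -0.11] az 0.227
1.75 [-0.94 -0.15] az 0.277
```

step_arm(commands=[{"x": -0.15, "y": -0.01, "z": 0, "ax": 0, "ay": 0, "az": 0.05, "fingers": 0.58}, {"x": -0.32, "y": -0.03, "z": 0, "ax": 0, "ay": 0, "az": 0.097, "fingers": 0.58}, {"x": -0.45, "y": -0.05, "z": 0, "ax": 0, "ay": 0, "az": 0.097, "fingers": 0.58}, {"x": -0.6, "y": -0.07, "z": 0, "ax": 0, "ay": 0, "az": 0.097, "fingers": 0.58}, {"x": -0.6, "y": -0.07, "z": 0, "ax": 0, "ay": 0, "az": 0.097, "fingers": 0.58}])

```text
time: 22.9
position: [499.5, 282.0, 307.2]
eef_rot: [3.13, 0.264, 0.001]
ft_force: [1.1, -0.9, 1.5]
opening: 19.6
```

step_arm(commands=[{"x": -0.1, "y": 0, "z": 0, "ax": 0, "ay": 0, "az": 0, "fingers": 0.58}, {"x": -0.1, "y": 0, "z": 0, "ax": 0, "ay": 0, "az": 0, "fingers": 0.58}, {"x": -0.1, "y": 0, "z": 0, "ax": 0, "ay": 0, "az": 0, "fingers": 0.58}])

```text
time: 23.2
position: [498.4, 281.9, 307.1]
eef_rot: [-3.131, -0.261, 0.0]
ft_force: [1.3, -0.7, 0.9]
opening: 19.6
```

step_arm(commands=[{"x": -0.1, "y": 0, "z": 0, "ax": 0, "ay": 0, "az": 0, "fingers": 0.58}, {"x": -0.1, "y": 0, "z": 0, "ax": 0, "ay": 0, "az": 0, "fingers": 0.58}, {"x": -0.1, "y": 0, "z": 0, "ax": 0, "ay": 0, "az": 0, "fingers": 0.58}])

```text
time: 23.5
position: [497.7, 281.8, 307.1]
eef_rot: [-3.13, -0.261, -0.003]
ft_force: [6.8, -0.3, -1.4]
opening: 19.5
```

step_arm(commands=[{"x": -0.05, "y": 0, "z": 0, "ax": 0, "ay": 0, "az": 0, "fingers": 0.58}, {"x": -0.05, "y": 0, "z": 0, "ax": 0, "ay": 0, "az": 0, "fingers": 0.58}, {"x": -0.05, "y": 0, "z": 0, "ax": 0, "ay": 0, "az": 0, "fingers": 0.58}])

```text
time: 23.8
position: [497.5, 281.7, 307.2]
eef_rot: [-3.13, -0.26, -0.004]
ft_force: [9.3, 1.2, -3.6]
opening: 19.9
```

At the stop. Centre the fingers off the peg, lift, and step back to look.

step_arm(commands=[{"x": 0.4, "y": 0, "z": 0, "ax": 0, "ay": 0, "az": 0, "fingers": 0.58}, {"x": 0.4, "y": 0, "z": 0, "ax": 0, "ay": 0, "az": 0, "fingers": 0.58}, {"x": 0.4, "y": 0, "z": 0, "ax": 0, "ay": 0, "az": 0, "fingers": 0.5}, {"x": 0.4, "y": 0, "z": -1.5, "ax": 0, "ay": 0, "az": 0, "fingers": 0.5}, {"x": 0.4, "y": 0, "z": -4, "ax": 0, "ay": 0, "az": 0, "fingers": 0.5}, {"x": 0.4, "y": 4, "z": -6, "ax": 0, "ay": 0, "az": 0, "fingers": 0.5}, {"x": 0.4, "y": 8, "z": -6, "ax": 0, "ay": 0, "az": 0, "fingers": 0.5}, {"x": 0.4, "y": 10, "z": -6, "ax": 0, "ay": 0, "az": 0, "fingers": 0.5}, {"x": 0.4, "y": 10, "z": -6, "ax": 0, "ay": 0, "az": 0, "fingers": 0.5}, {"x": 0.4, "y": 10, "z": -6, "ax": 0, "ay": 0, "az": 0, "fingers": 0.5}])

```text
time: 24.8
position: [517.3, 184.0, 367.0]
eef_rot: [-3.131, -0.26, 0.001]
ft_force: [0.3, 0.9, -0.5]
opening: 23.6
```

```bash
python3 - <<'E'
from h import *
s=env.get_state();print(s["time"],s["position"],s["ft_force"])
f=env.grab_frame("wrist");np.savez("w7.npz",**f);g=env.grab_frame("scene")
save({"pixels":np.hstack([f["pixels"][:330,170:490],cv2.resize(g["pixels"][140:370,140:470],(474,330))])},"w7.png")
for k in("cup","spare_comb","jar","snips"):print(k,[(d["at"],round(d["confidence"],2)) for d in env.look_for(g,k)[:2]])
y=np.array([-np.sin(.165),np.cos(.165)])
P=np.array([496.3,317.]);t=np.array([514.4,207.7])
print("pred peg at 1.57, arm tip, comb end top", proj(f,[[*(P-35*y),129],[*(P-70*y),94],[*(t+65*y),77.2]])-[170,0])
E
```

```text
24.8 [517.34048243 183.95082167 367.00297687] [ 0.27262158  0.91947896 -0.50873739]
cup [([543.8, -60.5, 29.6], 0.63)]
spare_comb [([601.3, -246.7, 59.6], 0.9)]
jar [([608.2, -398.9, 68.6], 0.88)]
snips [([408.9, -392.9, 13.3], 0.67)]
pred peg at 1.57, arm tip, comb end top [[158.03468086  97.44169389]
 [157.55328408 157.71778954]
 [157.33861835 120.80212112]]
```

View pics/w7.png

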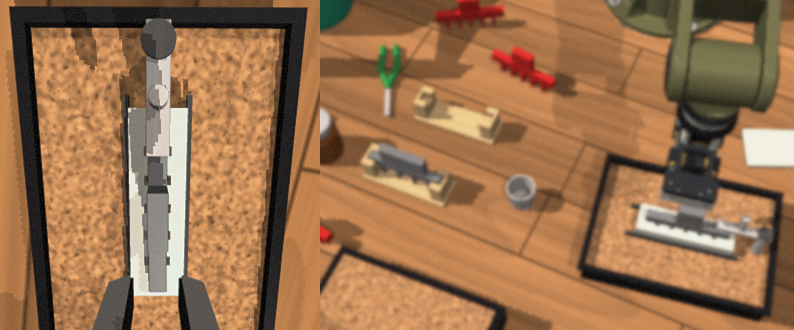

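The keeper lies straight along the bar over the comb's end. Its peg is at (158,97), as predicted for 1.57. The comb is seated, the other things haven't moved, and the gripper is clear.

```bash
python3 -c "
from h import *
print(env.hand_in())"
```

```text
the job is handed in; nothing more can be done
None
```

The five-toothed comb is in the slotted bar on the tray, and the steel keeper is swung fully round over its end. I handed the job in at about 25 s of the 72 s allowed.

- **Comb:** The teeth went into the slots with no measurable contact. They met the lift-out bar at TCP z of about 291.5 mm. The comb reached its hard stop at 281.4 mm, which is the expected 10 mm of travel. I pressed with about 17 N at most, and the spine end then showed where a flush comb should.
- **Keeper:** I moved it by its peg until it hit the end stop, where the force rose from about 1 N to 9 N. In the last picture the peg is where an angle of 1.57 rad puts it, and the arm lies over the comb's end.
- **Other things:** The four-toothed comb, cup, jar and snips measured within about 9 mm of where they started, close to the networks' own error. The gripper was clear of everything at hand-in.

No check failed. One reading differed slightly: the bar looked about 61.5 mm high in the picture, but contact put it at about 59 mm, which is within its stated range. One early move call was refused because of missing keys, and nothing moved.

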